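Third hand at the gluing jig

TASK

Lift the red cap off the glue bottle and set it down, mouth downwards and without dropping it, into the round recess of the wooden cap holder, and let go of it. Then stand the dark walnut half on the blue jig's bed and press its long side squarely against the pale beech half, flush and with the ends level, at a steady 10 newtons or so, so that the black pointer stands inside the green band and never gets into the red; finish while still holding it pressed like that with the fingers, so that I can run glue into the joint. Keep the bottle standing where it is and leave the awl, the hammer and the dish alone.

Things in the scene. Friction and masses are not known exactly. Their poses are not given: they have to be found in the camera images.
- bottle: white glue bottle with a yellow band, standing loose on the table, about 0.25 kg; body 56 mm diameter, shoulder (where the cap rests) 18 mm radius at 90 mm height, on it a yellow cone nozzle 11 mm thick at the foot and 32 mm tall. Origin: centre of the underside, z up.
- cap: red cap, loose over the bottle's nozzle, resting on its shoulder: upright cylinder, 26 mm diameter, 48 mm tall, open below (bore 18 mm, 42 mm deep), about 15 g; lifts straight off. Origin: centre of its open lower rim, z towards the closed top. Grip its upper part (fingertips at least 13 mm above the rim) so that the fingers clear the holder.
- holder: cap holder: fixed flat wooden block 80 x 80 x 20 mm with one round recess, 40 mm diameter and 10 mm deep, in the middle of its top. Origin: centre of the underside.
- holder_hole0 (a point): centre of the recess's mouth, level with the holder's top (20 mm above the table); the recess's floor lies 10 mm below it.
- walnut: dark walnut half of a small tool block, loose on the table: 40 mm (its x) x 50 mm (its y) x 40 mm high, about 70 g, three dark holes (look only) along its y on top. Origin: centre of the underside. Either of its two long (50 mm wide) upright sides may be the glued one.
- jig: fixed gluing jig: blue bed 12 mm thick, from x = -110 to +140 mm and 120 mm wide (y); the walnut half goes on the free bed at x below 0. x is the pressing direction. Origin: underside, below the beech half's pressed face at rest. Dark steel block (42 mm above the bed) at x = 117 to 139 mm backs the spring. Scale with green and red band on the bed at +y, behind the beech.
- beech: pale beech half, fixed to the jig's sprung carriage and moving with it along the jig's x: 40 x 50 x 40 mm, standing on the bed. Origin: middle of the lower edge of its pressed face (50 mm wide, looks to -x of the jig); x into the beech along the pressing direction, y along the face, z up. Behind it only a 60 mm wide, 37 mm high aluminium plate.
- carriage (a joint): travel of the sprung carriage (m): 0 at rest, grows as the beech half is pushed along the jig's +x, hard stop at 0.028. The spring pushes back with 0.8 N per mm (10 N at 12.5 mm) and returns it to 0 when let go. The black pointer is in the green band from 8.5 to 16.5 mm, in the red from 20.5 mm on.
- awl: bystander: loose awl with dark wooden handle, 150 mm long, lying on the table
- hammer: bystander: loose small hammer with pale wooden handle, 220 mm long, lying on the table
- dish: bystander: loose white shallow dish, 84 mm diameter, 14 mm high
There are look-alikes about, which are no part of the job. Of the things like the walnut, leave any that is orange or turquoise; of the rest the smaller one is meant.

How it is judged:
By the outcome, as a careful person would: the job done as asked, in the order asked, and still so for the second after the job is handed in, while the arm keeps its last pose, push and grip.
It also fails if it takes over 64 s, if anything falls off the work surface, if the arm or the gripper's body presses on something with over 40 N, if the wrist force passes 120 N, or if a joint passes its speed limit or range.

ROBOT

A 6-joint arm with a two-finger parallel gripper is mounted at the origin on the work surface. World frame = base frame: x ahead of the robot, y to its left, z up, the work surface at z = 0. Lengths are in mm, angles in rad, forces in N, time in s.
With the tool pointing down it reaches from about 300 to 775 mm from the base axis. Payload 14.6 kg.
Tool frame: the origin (TCP) lies between the finger pads; the fingertips stand 8 mm ahead of it and the grasp point (between the pads) lies 11 mm behind it; z points along the fingers, y is the direction in which the jaws open and shut (so a half turn about z gives the same grasp; the last joint's range is limited). The gripper opens to 94 mm and grips with 3 to 60 N. Pads are 16 mm wide; open, the fingers measure 119 mm over their backs; the gripper's body (75 mm by 177 mm) begins 78 mm behind the grasp point.
Start: joints at [-1.258, 0.3, 1.521, -0, 1.321, -0.067], TCP at [203.896, -510.799, 213.446] pointing down, gripper open.
Joint ranges: [-3.03, 3.03], [-0.79, 2.21], [0.23, 2.52], [-1.04, 4.18], [0, 3.07], [-2.55, 2.55]. Speed limits (rad/s): [2.22, 2.22, 2.57, 3.14, 3.14, 3.14].

INTERFACE

Orientations are given as [roll, pitch, yaw] about the fixed x, y, z axes, in that order (R = Rz(yaw) Ry(pitch) Rx(roll)).
In Python, from cell import manip gives the robot as it stands. The module is installed in compiled form; this text tells all that it offers.
- The arm moves only by the tool send_rows, never from a script. Its argument "series" is a list that holds one entry, the list of rows, each a list of 5 numbers: the opening, from 0 (shut) to 1 (fully open), then the shift along the tool's x, y, z in mm, then the turn about the tool's z in degrees. In form: [[[gripper, dx, dy, dz, roll], ...]]. A call has 1 to 10 rows; each row is the pose to reach, as a shift and turn from the pose commanded when the call began, along the tool's axes at that moment; what a row does not reach only later rows make up. A row lasts 1/10 s, in which the tool goes at most 50 mm and 8.59 degrees, less where a joint would pass 70% of its speed; a pose out of reach is approached as far as the arm can. A call with a gripper value outside its range is refused whole. The fingers move at their own pace and stop on an object; "newtons" is the grip in N (left out, the last holds). Time passes only in rows, so rows that repeat a pose let the fingers close. It gives the time, the measured TCP pose, the force and the opening at its end, in the units of the state.
- manip.read_state(): the state, without advancing time (a new reading comes with each control period).
- manip.camera(name): name is "scene" or "top" or "wrist"; returns a dict with "img" (480x640x3 uint8, red, green, blue), "vfov" (degrees; the focal length in pixels is half the picture's height over the tangent of half this angle, whatever the lens; pixels are square), "cx", "cy" (the principal point, pixels), "pose" (4x4, takes a point from camera to world coordinates); the wrist camera has in their place "T_tool_cam" (4x4, takes a point from camera to tool coordinates, whose origin is the TCP and whose axes are the flange's). Camera axes: x right, y down, z forward; pixel columns grow to the right and rows downward; lengths in mm; the calibration is good to about 2 mm. A picture is of the moment at which its call begins: read the wrist's pose just before it. There is no depth.
- manip.sign_off(): hands the job in, once; it reports no verdict.
Trained networks look in a picture, given as the dict that the camera call returned (one of the last four; its "shot" number tells which), for a name from the list of things; names that differ only in an ending like _2 or _b are one class to them, and where a whole thing is asked for, a point or a joint stands for the part that bears it (a point fixed in the world has none). Each returns a list of dicts, best first, with "conf" (0 to 1); they miss things now and then, are a little off and sometimes report something else, mostly with a low value. They report only what shows in the picture. A call takes as long as a camera call. They do not tell look-alikes from the thing itself.
- manip.find_in(target, picture): "rect" ([left, top, width, height] in pixels, round what is visible of it).
- manip.silhouettes(target, picture): "pixels" (480x640 bool, what is visible of it) and "rect" ([left, top, width, height] in pixels, round what is visible of it).
The state is a dict: "clock": time; "joints": joint angles; "qd": joint speeds; "effort": joint torques, N m; "eef_pos": TCP position; "eef_rot": TCP orientation; "wrist_force": force on the tool from outside, world axes, zero at the start; "moment": the same for the moment, N m; "finger_gap": finger opening in mm.
Only numpy, scipy, OpenCV 4.12 (cv2) and the standard library are available. Lean on these libraries where they do the work, as an engineer would, in place of code of your own. Each camera call takes 0.05 s, during which the arm holds its last target. There are 200 camera calls.

## Working session

There is one attempt and no reset: what is moved stays moved. The work goes in short steps, Python scripts to look and compute and a tool call to move; the robot and the scene stay as the last step left them, time stands still between calls to the robot, and variables do not carry over. Pictures are saved under pics/ and viewed, about 8 in all and at most 12, crops included, and the job is handed in when it is done.

Besides the shell and the picture viewer there is one more tool, called after "Call:" by a JSON object that holds its "op" and its "data". send_rows: Moves the arm, as the interface text tells. Its arguments: {"type":"object","properties":{"series":{"type":"array"},"newtons":{"type":"number"}},"required":["series"]}

```bash
mkdir -p pics
cat > h.py <<'E'
from cell import manip
import numpy as np, cv2
from scipy.spatial.transform import Rotation as R
def campose(c,st=None):
    if "pose" in c: return np.array(c["pose"])
    T=np.eye(4);T[:3,:3]=R.from_euler('xyz',st["eef_rot"]).as_matrix();T[:3,3]=st["eef_pos"]
    return T@np.array(c["T_tool_cam"])
def toworld(c,uv,z,st=None):
    P=campose(c,st);f=240/np.tan(np.radians(c["vfov"])/2)
    d=P[:3,:3]@np.array([(uv[0]-c["cx"])/f,(uv[1]-c["cy"])/f,1]);o=P[:3,3]
    return (o+d*(z-o[2])/d[2])
def topix(c,p,st=None):
    P=np.linalg.inv(campose(c,st));f=240/np.tan(np.radians(c["vfov"])/2)
    q=P[:3,:3]@np.array(p)+P[:3,3];return np.array([c["cx"]+f*q[0]/q[2],c["cy"]+f*q[1]/q[2]])
def save(c,n): cv2.imwrite("pics/"+n+".png",c["img"][:,:,::-1])
E
python3 - <<'E'
from h import *
np.set_printoptions(precision=1,suppress=True)
print(manip.read_state())
for n in ["top","scene"]:
    c=manip.camera(n); save(c,n+"0"); print(n,c["vfov"],campose(c))
    for t in ["bottle","cap","holder","walnut","jig","beech","awl","hammer","dish"]:
        for d in manip.find_in(t,c):
            if d["conf"]>.2:
                l,tp,w,h=d["rect"]; print(t,round(d["conf"],2),d["rect"],toworld(c,(l+w/2,tp+h/2),20)[:2])
E
```

```text
{'clock': 0.0, 'joints': array([-1.3,  0.3,  1.5,  0. ,  1.3, -0.1]), 'qd': array([-0.,  0., -0., -0., -0.,  0.]), 'effort': array([  0. , -53.2, -35.3,   0.1,   0. ,  -0. ]), 'eef_pos': array([ 203.8, -510.6,  212.9]), 'eef_rot': array([-3.1, -0. ,  0.4]), 'wrist_force': array([-0. , -0.7, -0.4]), 'moment': array([-0.,  0.,  0.]), 'finger_gap': 93.98633404483824}
top 42.34051389813787 [[  -0.    -1.     0.2  283.2]
 [  -1.     0.    -0.    50.3]
 [   0.    -0.2   -1.  1440. ]
 [   0.     0.     0.     1. ]]
bottle 0.92 [398.1, 192.2, 23.2, 31.8] [ 625.7 -186. ]
cap 0.65 [413.6, 190.1, 8.8, 16.7] [ 648.7 -206.9]
cap 0.3 [355.0, 145.2, 64.5, 9.6] [ 770.6 -139.9]
holder 0.74 [452.3, 229.2, 42.4, 45.9] [ 516.7 -328.7]
walnut 0.89 [347.0, 219.3, 23.0, 22.8] [574.3 -63. ]
walnut 0.81 [365.3, 255.4, 24.4, 21.2] [ 489.8 -103.7]
walnut 0.7 [357.3, 290.5, 35.6, 37.5] [390.3 -93.7]
jig 0.94 [253.1, 157.5, 66.6, 111.2] [620.8 105. ]
beech 0.6 [270.6, 167.9, 27.0, 50.9] [668.9 109.7]
awl 0.73 [353.6, 145.8, 65.3, 9.7] [ 769.  -137.4]
awl 0.44 [451.7, 229.8, 43.2, 44.2] [ 517.3 -328.3]
hammer 0.9
[... 336 characters left out ...]
[ 565.3 -189.9]
holder 0.79 [126.1, 278.8, 50.4, 51.9] [ 535.6 -321.4]
walnut 0.86 [308.2, 196.7, 39.3, 38.3] [409.6  63.3]
walnut 0.83 [240.9, 205.7, 34.7, 38.0] [392.4 -88.6]
walnut 0.81 [249.1, 245.1, 29.7, 31.5] [492.6 -96.2]
walnut 0.8 [275.3, 275.2, 33.9, 29.1] [577.1 -57.5]
walnut 0.66 [122.3, 278.2, 55.1, 54.4] [ 536.3 -324.1]
jig 0.57 [326.9, 238.4, 115.5, 117.8] [643.4 108.1]
beech 0.97 [361.6, 271.0, 48.0, 53.6] [644.9 109.4]
awl 0.67 [230.1, 387.0, 85.1, 27.6] [ 780.6 -139.5]
hammer 0.93 [490.6, 211.9, 75.4, 92.1] [636.2 422.8]
dish 0.73 [364.0, 274.2, 44.4, 50.0] [648.2 109.4]
dish 0.68 [144.2, 223.1, 45.0, 27.6] [ 372.2 -281.5]
dish 0.34 [490.5, 210.2, 75.0, 94.9] [635.3 422.6]
```

Run:
```python
import cv2
a=cv2.imread("pics/top0.png")[130:350,130:510]; b=cv2.imread("pics/scene0.png")[160:440,100:580]
a=cv2.resize(a,None,fx=2.1,fy=2.1,interpolation=cv2.INTER_CUBIC);cv2.imwrite("pics/a.png",a)
b=cv2.resize(b,(800,467),interpolation=cv2.INTER_CUBIC);cv2.imwrite("pics/b.png",b)
```

```text
(no output)
```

View pics/a.png

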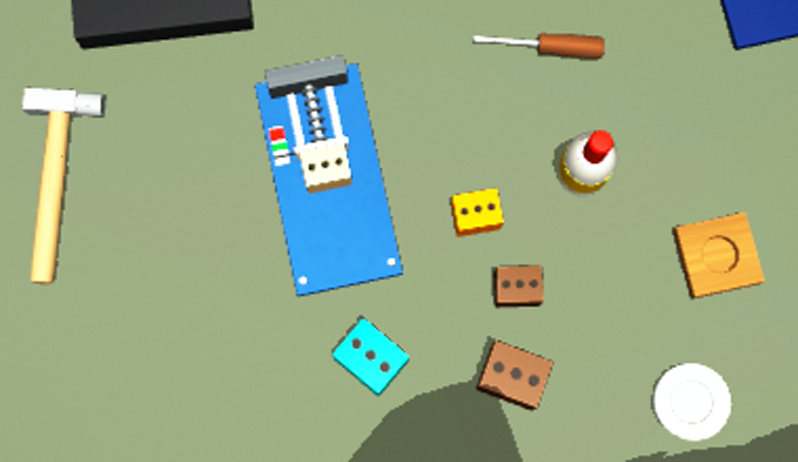

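View pics/b.png

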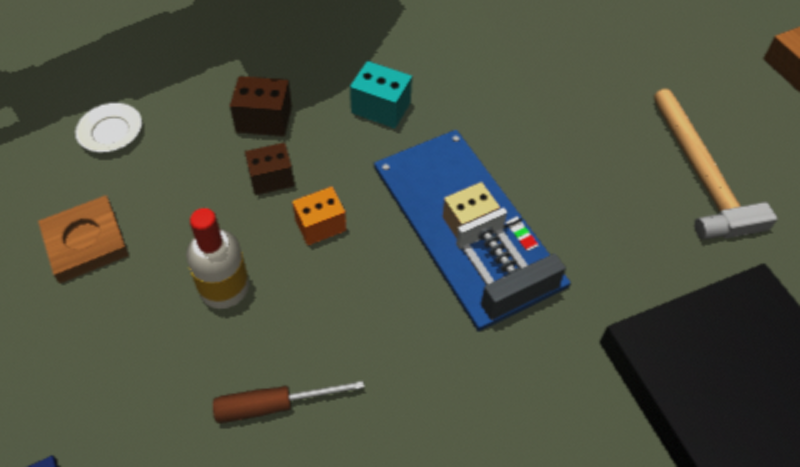

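Top view: the walnut is the small brown block at crop (519,285), i.e. pixel (377,266). The larger brown block at (515,373) and the orange and turquoise ones are decoys. The jig's pressing direction points up the picture, tilted slightly left. The scene view agrees.

Run:
```python
from h import *
np.set_printoptions(precision=1,suppress=True)
cs={n:manip.camera(n) for n in ["top","scene"]}
def blob(c,lo,hi,box):
    hsv=cv2.cvtColor(c["img"],cv2.COLOR_RGB2HSV);m=cv2.inRange(hsv,lo,hi)
    k=np.zeros_like(m);x0,y0,x1,y1=box;k[y0:y1,x0:x1]=m[y0:y1,x0:x1];return k
rays=[]
for n,box in [("top",(400,180,435,225)),("scene",(205,280,240,320))]:
    c=cs[n];m=blob(c,(0,150,60),(8,255,255),box)|blob(c,(172,150,60),(180,255,255),box)
    ys,xs=np.nonzero(m);uv=(xs.mean(),ys.mean());print(n,"red",uv,len(xs),xs.min(),xs.max(),ys.min(),ys.max());print(toworld(c,uv,114),toworld(c,uv,120))
    P=campose(c);rays.append((P[:3,3],toworld(c,uv,114)-P[:3,3]))
A=np.zeros((3,3));b=np.zeros(3)
for o,d in rays:
    d=d/np.linalg.norm(d);M=np.eye(3)-np.outer(d,d);A+=M;b+=M@o
print("cap mid",np.linalg.solve(A,b))
c=cs["top"]
m=blob(c,(100,120,60),(118,255,255),(240,150,335,280))
cn=max(cv2.findContours(cv2.morphologyEx(m,cv2.MORPH_CLOSE,np.ones((15,15))),0,1)[0],key=cv2.contourArea)
for p in cv2.boxPoints(cv2.minAreaRect(cn)): print("jig",p,toworld(c,p,12))
for t,z in [("walnut",40),("holder",20)]:
    for d in manip.silhouettes(t,c):
        cn=max(cv2.findContours(d["pixels"].astype(np.uint8),0,1)[0],key=cv2.contourArea);r=cv2.minAreaRect(cn)
        print(t,d["conf"],[toworld(c,p,z)[:2] for p in cv2.boxPoints(r)],toworld(c,r[0],z))
print(manip.camera("wrist")["T_tool_cam"])
```

```text
top red (np.float64(414.3647798742138), np.float64(199.27672955974842)) 159 408 421 192 207
[ 622.8 -181.7  114. ] [ 621.3 -180.7  120. ]
scene red (np.float64(223.05763688760806), np.float64(296.9596541786743)) 347 214 231 285 310
[ 621.6 -181.8  114. ] [ 625.7 -181.4  120. ]
cap mid [ 622.5 -181.6  115.3]
jig [250.1 170. ] [730.9 190.7  12. ]
jig [300.3 159.5] [754.5  69.8  12. ]
jig [321.4 260.1] [508.1  25.5  12. ]
jig [271.2 270.7] [486.2 142.7  12. ]
walnut 0.81 [array([510.7, -74. ]), array([ 509.4, -126.6]), array([ 465.6, -124.5]), array([467. , -72.2])] [488.1 -99.3  40. ]
walnut 0.75 [array([589.5, -28.1]), array([597.5, -82.9]), array([549.5, -88.7]), array([541.7, -34.3])] [569.5 -58.5  40. ]
walnut 0.7 [array([416.6, 106. ]), array([457.6,  69.9]), array([411.4,  18.1]), array([371. ,  54.3])] [414.  62.  40.]
walnut 0.66 [array([379.2, -46.4]), array([431.8, -69.9]), array([ 403.8, -134.5]), array([ 351.6, -110.7])] [391.5 -90.4  40. ]
holder 0.81 [array([ 550.6, -274.7]), array([ 570.1, -361.2]), array([ 487.8, -374.8]), array([ 468.8, -289.1])] [ 519.1 -324.9   20. ]
[[   0.    -1.    -0.3   83. ]
 [   1.     0.     0.    -0.3]
 [  -0.    -0.3    1.  -170.2]
 [   0.     0.     0.     1. ]]
```

```bash
cat >> h.py <<'E'
def rel(xyz,yaw=None):
    st=manip.read_state();M=R.from_euler('xyz',st["eef_rot"])
    d=M.inv().apply(np.array(xyz)-st["eef_pos"]);y=st["eef_rot"][2]
    # tool z is down: positive roll about tool z lowers the world yaw
    print("at",np.round(st["eef_pos"],1),"rot",np.round(st["eef_rot"],4),"gap",round(st["finger_gap"],1),"t",st["clock"],"-> d",np.round(d,1),"roll",None if yaw is None else round(-np.degrees(yaw-y),2))
E
python3 -c "
from h import *
rel((600,-182,230),0.0)"
```

```text
at [ 203.9 -510.8  213.5] rot [ 3.1415 -0.      0.3798] gap 93.9 t 1.25 -> d [ 489.8 -158.5  -16.5] roll 21.76
```

Call:
{"op": "send_rows", "data": {"series": [[[1,45,-15,-16,2],[1,90,-29,-16,4],[1,135,-44,-16,6],[1,180,-58,-16,8],[1,225,-73,-16,10],[1,270,-87,-16,12],[1,315,-102,-16,14],[1,360,-116,-16,16],[1,405,-131,-16,18],[1,450,-145,-16,21.8]]]}}

```text
clock: 2.25
eef_pos: [569.4, -207.7, 229.6]
eef_rot: [3.141, -0.0, -0.002]
wrist_force: [-0.0, -1.1, 0.3]
finger_gap: 93.9
```

```bash
python3 -c "
from h import *
rel((600,-182,230),0.0)
st=manip.read_state();c=manip.camera('wrist');save(c,'w1');print(c['vfov'])
for t,z in (('cap',138),('bottle',90),('holder',20),('walnut',40)):
  for d in manip.silhouettes(t,c):
    if d['conf']>.3:
      l,tp,w,h=d['rect'];print(t,d['conf'],d['rect'],toworld(c,(l+w/2,tp+h/2),z,st))
"
```

```text
at [ 569.4 -207.7  229.6] rot [ 3.1415e+00 -2.0000e-04 -2.1000e-03] gap 93.9 t 2.25 -> d [ 30.6 -25.8  -0.4] roll -0.12
63.65300341571585
cap 0.86 [262.2, 156.3, 40.6, 40.2] [ 622.70828182 -184.32002343  138.        ]
bottle 0.93 [254.0, 133.8, 68.6, 66.8] [ 624.47665445 -184.82293228   90.        ]
bottle 0.51 [386.8, 214.9, 87.7, 90.6] [ 546.84579894 -303.40051549   90.        ]
holder 0.96 [387.7, 214.4, 87.0, 90.4] [ 523.69009389 -325.56159683   20.        ]
walnut 0.9 [131.1, 185.6, 69.9, 53.4] [578.18673769 -64.43823044  40.        ]
walnut 0.84 [189.6, 265.9, 59.5, 52.5] [ 496.30048728 -108.87127842   40.        ]
walnut 0.74 [185.4, 337.1, 64.7, 62.9] [ 407.71220803 -100.62897386   40.        ]
walnut 0.57 [26.8, 310.7, 93.3, 51.8] [446.4153066   47.07200368  40.        ]
```

View pics/w1.png

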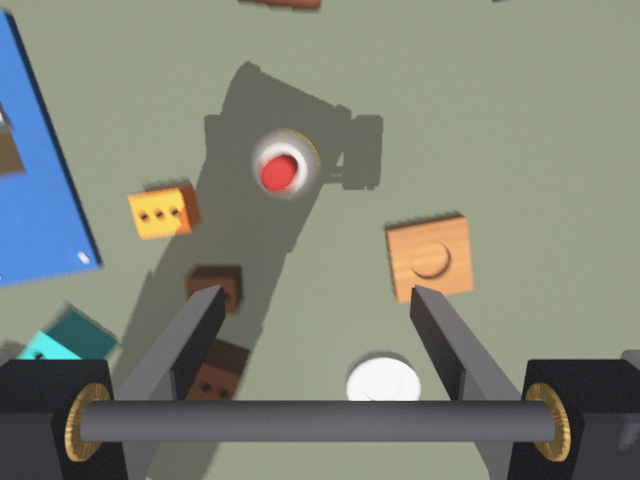

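The cap is at pixel (279,173), the holder recess at (431,260) and the small walnut at (215,290). They agree with the fixed cameras to within a few mm. Next I grip the cap.

Call:
{"op": "send_rows", "data": {"newtons": 12, "series": [[[0.8,27,-13,0,0],[0.6,53,-25,0,0],[0.6,53,-25,30,0],[0.6,53,-25,60,0],[0.6,53,-25,85,0],[0.6,53,-25,105,0],[0.6,53,-25,114,0],[0.6,53,-25,114,0],[0,53,-25,114,0],[0,53,-25,114,0]]]}}

```text
clock: 3.5
eef_pos: [621.5, -184.8, 116.9]
eef_rot: [3.141, -0.002, -0.001]
wrist_force: [-0.4, -0.5, -0.9]
finger_gap: 44.1
```

Call:
{"op": "send_rows", "data": {"series": [[[0,0,0,0,0],[0,0,0,0,0],[0,0,0,0,0],[0,0,0,0,0],[0,0,0,0,0]]]}}

```text
clock: 4.0
eef_pos: [621.3, -184.4, 115.9]
eef_rot: [3.141, -0.001, -0.001]
wrist_force: [-0.6, 0.8, 4.6]
finger_gap: 25.9
```

Call:
{"op": "send_rows", "data": {"series": [[[0,0,0,0,0],[0,0,0,-8,0],[0,0,0,-18,0],[0,0,0,-30,0],[0,0,0,-45,0],[0,0,0,-65,0],[0,0,0,-85,0],[0,0,0,-100,0],[0,0,0,-105,0],[0,0,0,-105,0]]]}}

```text
clock: 5.0
eef_pos: [621.2, -184.4, 221.1]
eef_rot: [3.141, -0.001, -0.001]
wrist_force: [0.2, 0.5, -0.5]
finger_gap: 25.6
```

```bash
python3 -c "
from h import *
st=manip.read_state();c=manip.camera('wrist');save(c,'w2')
for t,z in (('cap',138),('bottle',90),('holder',20)):
  for d in manip.silhouettes(t,c):
    if d['conf']>.3:
      l,tp,w,h=d['rect'];print(t,d['conf'],d['rect'],toworld(c,(l+w/2,tp+h/2),z,st))
# recess: dark crescent etc -> crop
p=topix(c,(520,-325,20),st).astype(int);print(p)
rel((521,-326,150),0)
"
```

```text
bottle 0.73 [283.6, 188.2, 62.1, 74.4] [ 631.23049315 -182.17022847   90.        ]
holder 0.76 [409.0, 265.1, 84.8, 84.6] [ 525.65780947 -325.36269112   20.        ]
holder 0.44 [3.0, 167.4, 51.3, 74.3] [635.29105057  96.03187472  20.        ]
[450 312]
at [ 620.8 -184.3  219.4] rot [-3.141e+00  1.600e-03 -7.000e-04] gap 25.5 t 5.2 -> d [-99.6 141.9  69.4] roll -0.04
```

View pics/w2.png

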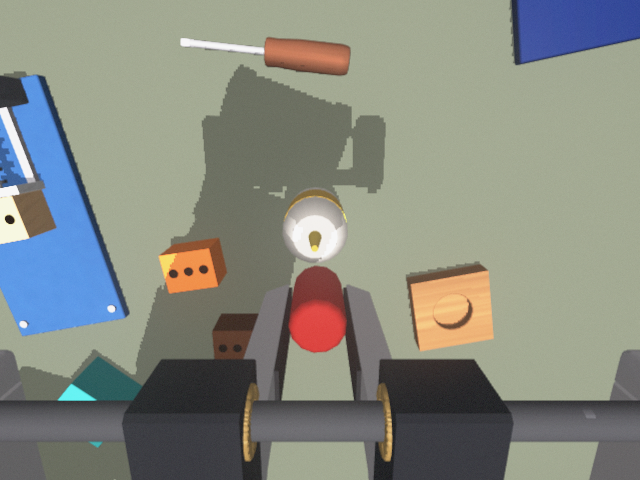

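The cap is held and lifted clear, and the bottle is still standing at (315,228). The recess is at about (452,311).

```bash
python3 -c "
from h import *
st=manip.read_state();c=manip.camera('wrist')
print(toworld(c,(452,311),20,st))
m=cv2.cvtColor(c['img'],cv2.COLOR_RGB2HSV)
d=manip.silhouettes('holder',c)[0]['pixels'].astype(np.uint8)
g=cv2.cvtColor(c['img'],cv2.COLOR_RGB2GRAY)
cn=max(cv2.findContours(d,0,1)[0],key=cv2.contourArea);print(cv2.approxPolyDP(cn,5,True)[:,0].tolist())
for p in cv2.approxPolyDP(cn,5,True)[:,0]: print(toworld(c,p,20,st))
"
```

```text
[ 521.40789692 -325.48425205   20.        ]
[[484, 265], [408, 278], [421, 349], [494, 337]]
[ 572.60729606 -352.801526     20.        ]
[ 558.52978085 -276.80360645   20.        ]
[ 476.13452587 -296.38166648   20.        ]
[ 490.73199018 -373.57648479   20.        ]
```

Call:
{"op": "send_rows", "data": {"series": [[[0,-25,35,10,0],[0,-50,70,20,0],[0,-75,106,50,0],[0,-98,139,90,0],[0,-98,139,120,0],[0,-98,139,130,0],[0,-98,139,130,0],[0,-98,139,130,0]]]}}

```text
clock: 6.1
eef_pos: [524.2, -322.9, 92.1]
eef_rot: [3.141, -0.002, 0.0]
wrist_force: [0.3, -0.1, 0.6]
finger_gap: 25.3
```

```bash
python3 -c "
from h import *
st=manip.read_state();rel((521,-325,36),0)
c=manip.camera('wrist');save(c,'w3')
"
```

```text
at [ 524.2 -322.9   92.1] rot [ 3.1405e+00 -1.7000e-03  4.0000e-04] gap 25.3 t 6.1 -> d [-3.3  2.  56.1] roll 0.02
```

View pics/w3.png

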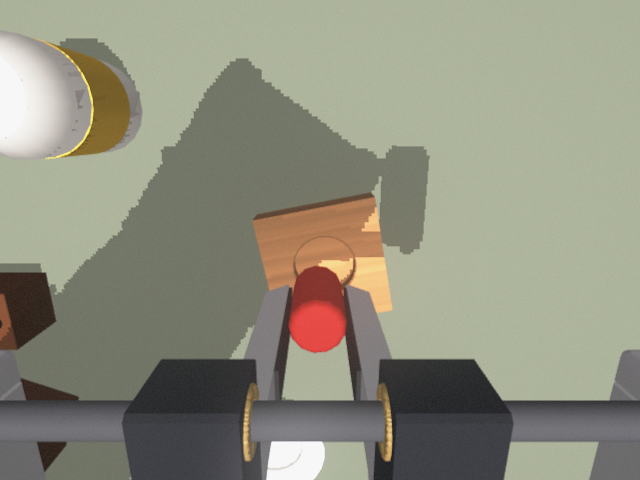

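The recess ellipse spans columns 295–356 with its top edge at row 236, so its centre is about (325,265).

```bash
python3 -c "
from h import *
st=manip.read_state();c=manip.camera('wrist')
print(toworld(c,(325.5,265),20,st))
for a in np.arange(0,6.28,1.57): print(topix(c,(521.4+20*np.cos(a),-325.5+20*np.sin(a),20),st))
# cap top centre check
print(toworld(c,(319,327),st['eef_pos'][2]+22,st))
"
```

```text
[ 521.52467264 -328.45399435   20.        ]
[321.1671128  236.12556089]
[290.97515791 265.14774367]
[320.90373629 292.98103569]
[351.1270764  265.25003638]
[ 526.68443759 -323.5434385   114.46536314]
```

Call:
{"op": "send_rows", "data": {"series": [[[0,-2,2,10,0],[0,-3.5,4,22,0],[0,-3.5,4,34,0],[0,-3.5,4,44,0],[0,-3.5,4,50,0],[0,-3.5,4,53,0],[0,-3.5,4,54.5,0],[0,-3.5,4,55.5,0],[0,-3.5,4,55.5,0],[0,-3.5,4,55.5,0]]]}}

```text
clock: 7.2
eef_pos: [519.8, -327.4, 35.9]
eef_rot: [3.141, -0.001, -0.001]
wrist_force: [-2.1, 1.6, 4.9]
finger_gap: 25.4
```

Call:
{"op": "send_rows", "data": {"series": [[[0.28,0,0,0,0],[0.32,0,0,0,0],[0.45,0,0,0,0],[0.5,0,0,0,0],[0.5,0,0,0,0],[0.5,0,0,-10,0],[0.5,0,0,-30,0],[0.5,0,0,-60,0],[0.5,0,0,-100,0],[0.5,0,0,-130,0]]]}}

```text
clock: 8.2
eef_pos: [519.7, -327.4, 168.2]
eef_rot: [3.14, -0.002, -0.001]
wrist_force: [0.3, 0.4, 0.6]
finger_gap: 47.1
```

Call:
{"op": "send_rows", "data": {"series": [[[1,-10,-50,-10,0],[1,-20,-100,-10,0],[1,-30,-150,-10,0],[1,-60,-200,-10,0],[1,-70,-224,-10,0],[1,-70,-224,-10,0],[1,-70,-224,-10,0]]]}}

```text
clock: 8.9
eef_pos: [449.9, -103.0, 176.0]
eef_rot: [3.141, -0.002, 0.001]
wrist_force: [0.4, -0.5, 0.4]
finger_gap: 93.9
```

```bash
python3 -c "
from h import *
st=manip.read_state();rel((490,-104,38),0)
c=manip.camera('wrist');save(c,'w4')
for t,z in (('walnut',40),('cap',58),('jig',12)):
  for d in manip.silhouettes(t,c):
    if d['conf']>.3:
      cn=max(cv2.findContours(d['pixels'].astype(np.uint8),0,1)[0],key=cv2.contourArea)
      print(t,d['conf'],d['rect'],cv2.approxPolyDP(cn,4,True)[:,0].tolist())
"
```

```text
at [ 449.9 -103.   176. ] rot [ 3.141e+00 -1.700e-03  5.000e-04] gap 93.9 t 8.9 -> d [ 39.8   0.9 138.1] roll 0.03
walnut 0.78 [219.6, 36.3, 78.2, 72.7] [[287, 38], [219, 49], [231, 106], [297, 100]]
walnut 0.75 [257.4, 247.6, 94.5, 96.3] [[284, 248], [258, 320], [328, 344], [352, 294], [348, 275]]
walnut 0.64 [67.4, 217.8, 118.8, 106.0] [[128, 220], [100, 233], [67, 279], [133, 323], [185, 262]]
walnut 0.59 [283.2, 159.3, 67.2, 53.8] [[285, 162], [287, 212], [346, 210], [345, 160]]
cap 0.78 [569.9, 130.5, 67.0, 37.2] [[568, 146], [575, 160], [624, 165], [639, 154], [639, 136], [631, 131], [584, 130]]
jig 0.8 [0.0, 0.0, 173.2, 186.3] [[0, 0], [0, 99], [35, 184], [170, 158], [126, 0]]
```

View pics/w4.png

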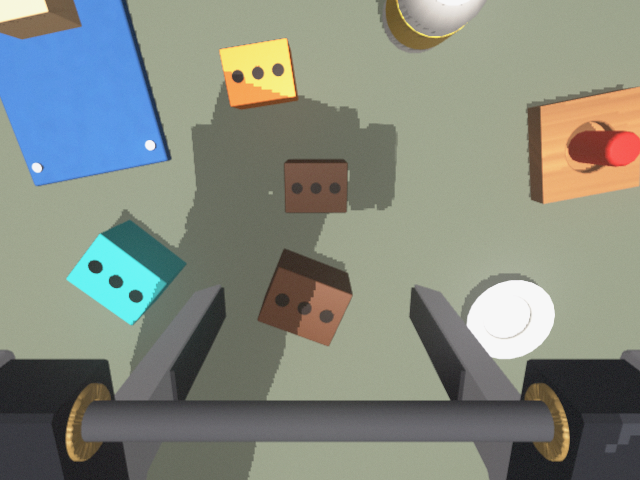

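The cap stands upright in the recess at (600,150). The walnut's top spans columns 285–348 and rows 162–213. The jig's near corners are at (37,185) and (169,159).

```bash
python3 -c "
from h import *
np.set_printoptions(precision=1,suppress=True)
st=manip.read_state();c=manip.camera('wrist')
g=c['img'];hsv=cv2.cvtColor(g,cv2.COLOR_RGB2HSV)
m=(manip.silhouettes('walnut',c));m=[d for d in m if abs(d['rect'][0]-283)<8][0]['pixels']
cn=max(cv2.findContours(m.astype(np.uint8),0,1)[0],key=cv2.contourArea);r=cv2.minAreaRect(cn);print(r)
for p in [(285,163),(348,163),(348,213),(285,213)]: print('w',toworld(c,p,40,st))
for p in [(297,188),(316,188),(335,188)]: print('hole',toworld(c,p,40,st))
for p in [(37,185),(169,159),(37,168),(150,145)]: print('j',toworld(c,p,12,st))
t=manip.camera('top');J=[np.array(v,float) for v in [(508.1,25.5),(486.2,142.7),(730.9,190.7),(754.5,69.8)]]
near=(J[0]+J[1])/2;far=(J[2]+J[3])/2;u=(far-near)/np.linalg.norm(far-near);print(near,far,np.linalg.norm(far-near),np.degrees(np.arctan2(u[1],u[0])),'org',near+110*u)
for n in range(-3,4): pass
"
```

```text
((314.0, 185.0), (54.0, 64.0), 90.0)
w [508.6 -79.   40. ]
w [ 508.5 -127.8   40. ]
w [ 469.1 -128.6   40. ]
w [469.2 -78.   40. ]
hole [489.2 -88.   40. ]
hole [ 489.2 -103.    40. ]
hole [ 489.2 -117.9   40. ]
j [488.2 136.8  12. ]
j [509.8  21.   12. ]
j [502.5 133.8  12. ]
j [521.3  35.6  12. ]
[497.1  84.1] [742.7 130.2] 249.84920452144738 10.644307709116081 org [605.3 104.4]
```

Call:
{"op": "send_rows", "data": {"newtons": 40, "series": [[[1,20,0,0,0],[1,39,0,10,0],[1,39,0,50,0],[1,39,0,90,0],[1,39,0,125,0],[1,39,0,150,0],[1,39,0,160,0],[1,39,0,163,0],[1,39,0,163,0],[0.6,39,0,163,0]]]}}

```text
clock: 10.25
eef_pos: [489.4, -103.5, 13.2]
eef_rot: [3.141, -0.002, -0.001]
wrist_force: [0.9, -0.2, -0.2]
finger_gap: 89.2
```

Call:
{"op": "send_rows", "data": {"series": [[[0.55,0,0,0,0],[0.5,0,0,0,0],[0.4,0,0,0,0],[0,0,0,0,0],[0,0,0,0,0],[0,0,0,0,0],[0,0,0,0,0]]]}}

```text
clock: 10.95
eef_pos: [488.7, -103.2, 12.0]
eef_rot: [-3.142, -0.0, -0.001]
wrist_force: [-1.2, 0.9, 1.3]
finger_gap: 49.6
```

Call:
{"op": "send_rows", "data": {"series": [[[0,0,0,-10,0],[0,0,0,-30,0],[0,0,0,-60,0],[0,0,0,-90,0],[0,0,0,-105,0],[0,5,-35,-110,-2],[0,14,-70,-110,-4],[0,22,-105,-110,-6],[0,32,-145,-110,-8],[0,40,-180,-110,-10.6]]]}}

```text
clock: 11.95
eef_pos: [529.0, 78.5, 122.7]
eef_rot: [-3.142, -0.001, 0.186]
wrist_force: [0.2, -0.5, -0.8]
finger_gap: 49.9
```

Call:
{"op": "send_rows", "data": {"series": [[[0,0,-6,0,0],[0,0,-12,0,0],[0,0,-12,0,0],[0,0,-12,0,0]]]}}

```text
clock: 12.35
eef_pos: [526.5, 87.7, 122.2]
eef_rot: [3.141, -0.0, 0.183]
wrist_force: [0.1, -0.7, -0.9]
finger_gap: 49.7
```

```bash
python3 -c "
from h import *
np.set_printoptions(precision=1,suppress=True)
st=manip.read_state();rel((531,90,100),np.radians(10.6))
c=manip.camera('wrist');save(c,'w5')
for t in ('beech','walnut','jig'):
  for d in manip.silhouettes(t,c):
    if d['conf']>.3:
      cn=max(cv2.findContours(d['pixels'].astype(np.uint8),0,1)[0],key=cv2.contourArea)
      print(t,round(d['conf'],2),cv2.approxPolyDP(cn,4,True)[:,0].tolist())
"
```

```text
at [526.5  87.7 122.2] rot [ 3.1 -0.   0.2] gap 49.7 t 12.35 -> d [ 4.9 -1.5 22.2] roll -0.11
beech 0.86 [[232, 56], [244, 61], [261, 58], [271, 70], [276, 134], [356, 132], [358, 73], [367, 49], [329, 46], [321, 34], [329, 18], [321, 8], [330, 0], [300, 0], [309, 7], [300, 18], [309, 29], [301, 48], [264, 48], [261, 55]]
walnut 0.97 [[273, 398], [372, 398], [367, 378], [274, 378]]
walnut 0.78 [[488, 190], [480, 237], [502, 254], [574, 254], [586, 200], [552, 191]]
walnut 0.59 [[270, 262], [256, 294], [261, 375], [373, 377], [379, 294], [367, 263]]
jig 0.59 [[222, 0], [241, 277], [260, 278], [269, 259], [364, 260], [374, 277], [391, 277], [408, 0]]
```

View pics/w5.png

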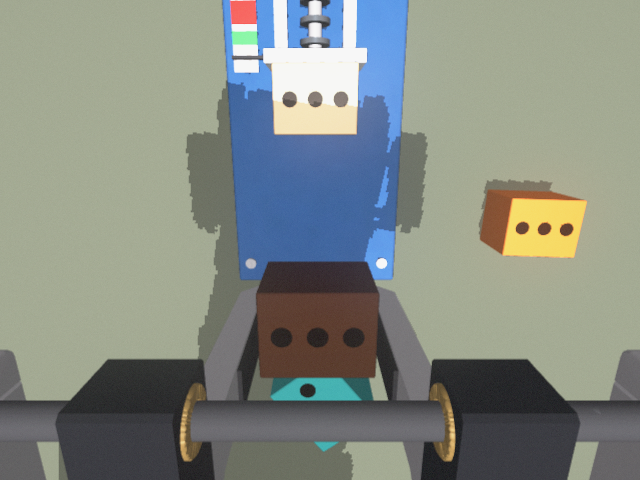

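The beech's top front edge runs from (275,134) to (357,134), with its holes at row 99. The held walnut is square to it, with holes at row 338. Next I work out the alignment in the tool frame.

```bash
python3 -c "
from h import *
np.set_printoptions(precision=2,suppress=True)
st=manip.read_state();c=manip.camera('wrist');M=R.from_euler('xyz',st['eef_rot'])
def tl(p,z): return M.inv().apply(toworld(c,p,z,st)-st['eef_pos'])
g=cv2.cvtColor(c['img'],cv2.COLOR_RGB2GRAY);H=cv2.cvtColor(c['img'],cv2.COLOR_RGB2HSV)
def holes(box):
    x0,y0,x1,y1=box;m=(g[y0:y1,x0:x1]<cv2.minMaxLoc(g[y0:y1,x0:x1])[0]+18).astype(np.uint8)
    n,_,s,ce=cv2.connectedComponentsWithStats(m);return [tuple(ce[i]+[x0,y0]) for i in range(1,n) if s[i][4]>25]
hb=sorted(holes((278,88,354,112)));hw=sorted(holes((265,325,370,350)));print(hb,hw)
zt=40+st['eef_pos'][2]-12
for p in hb: print('beech hole',tl(p,52))
for p in hw: print('wal hole',tl(p,zt))
for p in [(275.5,134),(357,134)]: print('beech edge',tl(p,52))
for p in [(260,375),(376,375)]: print('wal rear edge',tl(p,zt))
for p in [(270,262),(367,262)]: print('wal front bottom edge',tl(p,zt-40))
for p in [(241,278),(393,278),(225,40),(407,40)]: print('jig',tl(p,12))
print(tl((253,57),12),'pointer')
"
```

```text
[(np.float64(288.74242424242425), np.float64(102.71212121212122)), (np.float64(314.5769230769231), np.float64(104.07692307692308))] [(np.float64(282.0526315789474), np.float64(337.6608187134503)), (np.float64(316.675799086758), np.float64(337.08675799086757)), (np.float64(349.07142857142856), np.float64(338.01785714285717)), (np.float64(356.29411764705884), np.float64(333.7647058823529))]
beech hole [ 98.41 -16.91  70.05]
beech hole [97.67 -1.81 70.05]
wal hole [  0.83 -14.78 -28.  ]
wal hole [  1.1   -0.48 -28.  ]
wal hole [  0.67  12.9  -28.  ]
wal hole [  2.64  15.83 -28.  ]
beech edge [ 80.83 -25.18  70.05]
beech edge [80.85 23.51 70.05]
wal rear edge [-17.03 -24.63 -28.  ]
wal rear edge [-17.02  24.8  -28.  ]
wal front bottom edge [ 20.05 -23.77  12.  ]
wal front bottom edge [20.07 24.54 12.  ]
jig [-26.89 -59.33 110.04]
jig [-26.86  58.56 110.04]
jig [139.52 -60.53 110.05]
jig [139.56  58.4  110.05]
[129.4  -42.7  110.05] pointer
```

Call:
{"op": "send_rows", "data": {"series": [[[0,10,-1,10,0],[0,20,-1,30,0],[0,20,-1,55,0],[0,20,-1,75,0],[0,20,-1,88,0],[0,20,-1,94,0],[0,20,-1,96.5,0],[0,20,-1,96.5,0],[0,20,-1,96.5,0]]]}}

```text
clock: 13.5
eef_pos: [546.5, 93.2, 26.3]
eef_rot: [3.141, -0.001, 0.184]
wrist_force: [-0.1, 0.6, -0.4]
finger_gap: 50.1
```

Call:
{"op": "send_rows", "data": {"series": [[[0,5,0,0.5,0],[0,12,0,1,0],[0,20,0,1,0],[0,28,0,1,0],[0,28,0,1,0],[0,28,0,1,0]]]}}

```text
clock: 14.1
eef_pos: [573.5, 98.3, 24.2]
eef_rot: [-3.142, 0.0, 0.184]
wrist_force: [0.1, -0.3, 0.5]
finger_gap: 49.6
```

```bash
python3 -c "
from h import *
np.set_printoptions(precision=2,suppress=True)
st=manip.read_state();print(st['eef_pos'],st['eef_rot'],st['wrist_force'],st['finger_gap']);c=manip.camera('wrist')
cv2.imwrite('pics/w6.png',cv2.resize(c['img'][100:400,180:480,::-1],None,fx=2,fy=2,interpolation=cv2.INTER_CUBIC))
"
```

```text
[573.54  98.33  24.21] [-3.14  0.    0.18] [ 0.11 -0.28  0.45] 49.63478448036893
```

View pics/w6.png

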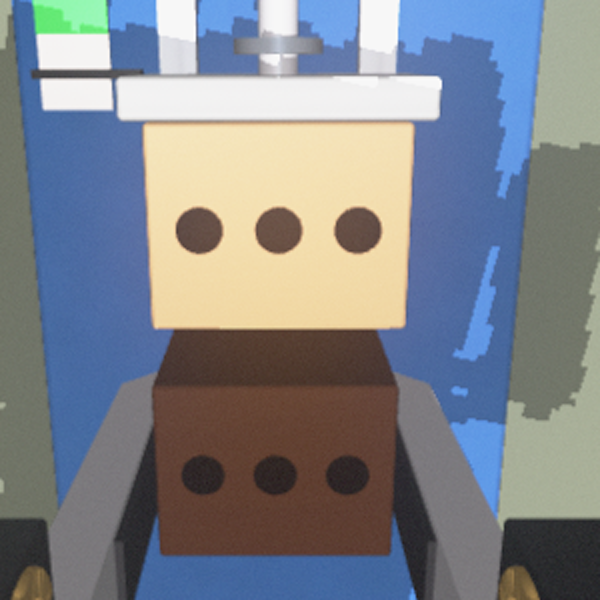

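The walnut's top front edge runs from crop (156,385) to (397,385) and the beech's from (154,328) to (407,328). The walnut sits slightly to the left.

```bash
python3 -c "
from h import *
np.set_printoptions(precision=2,suppress=True)
st=manip.read_state();c=manip.camera('wrist');M=R.from_euler('xyz',st['eef_rot'])
for p in [(154,328),(407,328),(199,230),(278.5,230),(358,230),(145,123),(413,123),(156,385),(397,385),(161,554),(391,554),(203,475),(275.5,475),(347.5,475)]:
    q=toworld(c,(p[0]/2+180,p[1]/2+100),52,st);print(p,M.inv().apply(q-st['eef_pos']))
"
```

```text
(154, 328) [ 32.95 -23.75 -27.76]
(407, 328) [ 32.96  25.59 -27.76]
(199, 230) [ 52.44 -14.44 -27.77]
(278.5, 230) [ 52.44   0.49 -27.77]
(358, 230) [ 52.45  15.43 -27.77]
(145, 123) [ 72.14 -23.65 -27.77]
(413, 123) [ 72.15  24.75 -27.78]
(156, 385) [ 20.91 -23.88 -27.75]
(397, 385) [ 20.92  24.18 -27.75]
(161, 554) [-18.21 -24.5  -27.73]
(391, 554) [-18.2   24.68 -27.73]
(203, 475) [  0.76 -15.03 -27.74]
(275.5, 475) [  0.76  -0.03 -27.74]
(347.5, 475) [  0.77  14.86 -27.74]
```

Call:
{"op": "send_rows", "data": {"series": [[[0,0,0.5,0.5,0],[0,3,0.5,0.5,0],[0,6,0.5,0.5,0],[0,9,0.5,0.5,0],[0,11,0.5,0.5,0],[0,13,0.5,0.5,0],[0,15,0.5,0.5,0],[0,17,0.5,0.5,0],[0,17,0.5,0.5,0],[0,17,0.5,0.5,0]]]}}

```text
clock: 15.2
eef_pos: [590.3, 100.9, 24.1]
eef_rot: [3.142, 0.0, 0.184]
wrist_force: [-5.0, -1.2, 5.0]
finger_gap: 49.7
```

Call:
{"op": "send_rows", "data": {"series": [[[0,1.5,0,-0.2,0],[0,3,0,-0.2,0],[0,4.5,0,-0.2,0],[0,6,0,-0.2,0],[0,7,0,-0.2,0],[0,7.5,0,-0.2,0],[0,7.5,0,-0.2,0],[0,7.5,0,-0.2,0],[0,7.5,0,-0.2,0]]]}}

```text
clock: 16.1
eef_pos: [596.7, 102.1, 24.1]
eef_rot: [-3.142, 0.003, 0.184]
wrist_force: [-12.0, -2.2, 9.0]
finger_gap: 49.6
```

```bash
python3 -c "
from h import *
np.set_printoptions(precision=2,suppress=True)
st=manip.read_state();print(st['eef_pos'],st['eef_rot'],st['wrist_force'],st['finger_gap']);c=manip.camera('wrist')
cv2.imwrite('pics/w7.png',cv2.resize(c['img'][120:400,180:480,::-1],None,fx=2,fy=2,interpolation=cv2.INTER_CUBIC))
"
```

```text
[596.73 102.09  24.08] [-3.14  0.    0.18] [-11.98  -2.2    9.01] 49.637732582069624
```

View pics/w7.png

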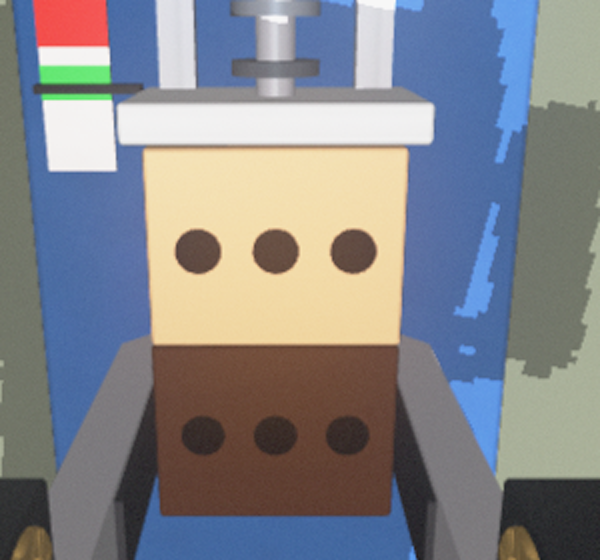

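The joint is closed, the hole rows line up at column 276, and the pointer at row 89 is inside the green band (65–100), at about 11 mm. I'll nudge it about 1 mm towards 12.5 mm and then check that it holds steady.

Call:
{"op": "send_rows", "data": {"series": [[[0,0.6,0,-0.1,0],[0,1.2,0,-0.2,0],[0,1.5,0,-0.3,0],[0,1.5,0,-0.3,0],[0,1.5,0,-0.3,0],[0,1.5,0,-0.3,0],[0,1.5,0,-0.3,0],[0,1.5,0,-0.3,0],[0,1.5,0,-0.3,0],[0,1.5,0,-0.3,0]]]}}

```text
clock: 17.15
eef_pos: [598.0, 102.3, 24.1]
eef_rot: [-3.142, 0.004, 0.184]
wrist_force: [-12.4, -2.0, 7.0]
finger_gap: 50.2
```

```bash
python3 -c "
from h import *
np.set_printoptions(precision=2,suppress=True)
st=manip.read_state();print(st['clock'],st['eef_pos'],st['eef_rot'],st['wrist_force'],st['finger_gap']);c=manip.camera('wrist')
a=cv2.resize(c['img'][120:400,180:480,::-1],None,fx=1.4,fy=1.4,interpolation=cv2.INTER_CUBIC)
s=manip.camera('scene')
b=cv2.resize(s['img'][240:360,110:450,::-1],(790,279),interpolation=cv2.INTER_CUBIC)
for k in range(10): c2=manip.camera('top')
st=manip.read_state();print(st['clock'],st['eef_pos'],st['wrist_force'])
b2=np.zeros((593-a.shape[0]+a.shape[0]*0,1,3),np.uint8)
o=np.zeros((392+200,790,3),np.uint8);o[:392,:420]=a;o[392:592]=cv2.resize(b,(790,279))[:200];t=c2['img'][150:270,250:500,::-1];o[:170,425:779]=cv2.resize(t,(354,170));cv2.imwrite('pics/w8.png',o)
"
```

```text
17.15 [597.95 102.34  24.12] [-3.14  0.    0.18] [-12.43  -2.     6.98] 50.17408207289566
17.75 [597.96 102.31  24.1 ] [-12.02  -3.3    7.27]
```

View pics/w8.png

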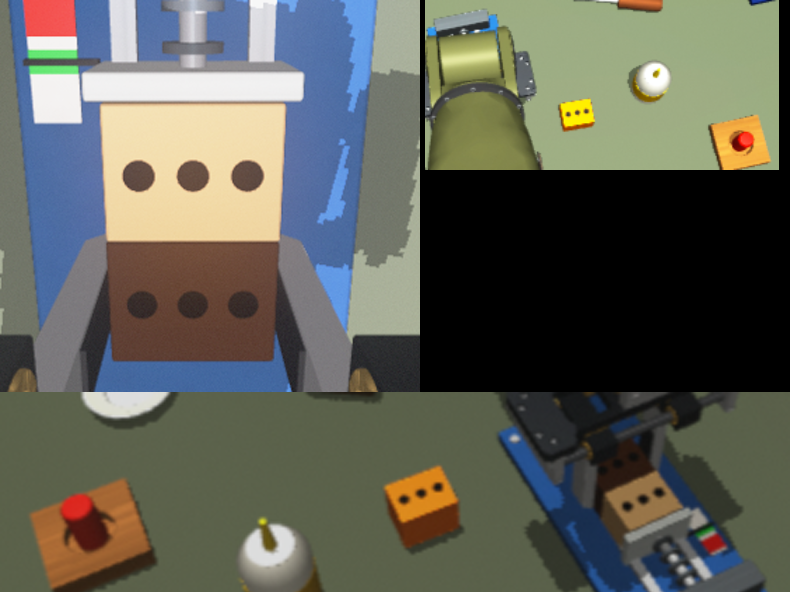

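The pointer sits mid-green (row 62, band 50–74). The halves are flush with their ends level. The cap is upright in the recess, the bottle is standing, and the forces are steady, so I'm handing in.

```bash
python3 -c "
from h import *
print(manip.sign_off())"
```

```text
the job is handed in; nothing more can be done
None
```

The job is done and handed in at about 18 s. The red cap is off the bottle, and the walnut is held pressed against the beech so you can run the glue.

- **Cap:** it stands upright, mouth down, in the holder's recess. I set it on the floor of the recess before letting go.
- **Walnut:** I used the small dark brown block, now standing on the blue bed and gripped at 40 N. In the last picture the joint is closed and square, with the ends level to a few tenths of a millimetre.
- **Pressure:** the pointer stands mid-green, at about 12 mm of travel, which is about 10 N from the spring. It stayed well short of the red in every picture I took.
- **Rest of the scene:** the bottle is still standing where it was. I did not touch the awl, hammer or dish, though I did not check the hammer again at the end.

**One disagreement:** the wrist force along the push reads about 12 N, more than the roughly 10 N the pointer implies. I put the difference down to friction on the bed, as the block is also pressed onto it with about 7 N. The reading held steady over 0.6 s.

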